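# Load the bench mill, close its bayonet cover and hold it to run

## Robot

A 6-joint arm with a two-finger parallel gripper is mounted at the origin on the work surface. World frame = base frame: x ahead of the robot, y to its left, z up, the work surface at z = 0. Lengths are in mm, angles in rad, forces in N, time in s.
With the tool pointing down it reaches from about 200 to 875 mm from the base axis. Payload 3.4 kg.
Tool frame: the origin (TCP) lies midway between the tips of the shut fingers; the grasp point (between the pads) lies 19 mm behind it; z points along the fingers, y is the line along which they close (so a half turn about z gives the same grasp; the last joint's range is limited). The gripper opens to 94 mm and grips with 3 to 60 N. Pads are 16 mm wide; open, the fingers measure 119 mm over their backs; the gripper's body (75 mm by 177 mm) begins 78 mm behind the grasp point.
Start: joints at [-1.298, 0.276, 1.505, -0, 1.361, -0.121], TCP at [220.63, -531.025, 205.493] pointing down, gripper open.
Joint ranges: [-2.89, 2.89], [-0.75, 2.08], [0.22, 2.7], [-1.18, 4.32], [0.11, 2.71], [-2.7, 2.7]. Speed limits (rad/s): [2.57, 2.57, 3.14, 3.14, 3.14, 3.14].

## Interface

Orientations are given as a unit quaternion [w, x, y, z].
In Python, from station import arm gives the robot as it stands. The module is installed in compiled form; this text tells all that it offers.
- The arm moves only by the tool jog_arm, never from a script. Its arguments are lists of equal length, an entry for each row: "dp": the shift along the tool's x, y, z in units of 250 mm (1.0 is 250 mm), a list of three; "turn": the turn about the tool's z in units of 1.5 rad (1.0 is 1.5 rad). A call has 1 to 20 rows; each row shifts and turns the commanded pose from where the row before left it, along the tool's axes as they then stand; what a row does not reach is not made up. A row lasts 1/10 s, in which the tool goes at most 50 mm and 8.59 degrees, less where a joint would pass 70% of its speed; a pose out of reach is approached as far as the arm can. A call with a number of a shift or a turn outside -1 to 1 is refused whole. A call with a gripper value outside its range is refused whole. "jaw" is the opening, from 0 (shut) to 1 (fully open), set as the call begins (left out, the last holds). The fingers move at their own pace and stop on an object; "force" is the grip in N (left out, the last holds). Time passes only in rows, so rows that do not move let the fingers close. It gives the time, the measured TCP pose, the force, the opening and the grip force at its end, in the units of the state.
- arm.get_state(): the state, without advancing time (a new reading comes with each control period).
- arm.grab_frame(name): name is "side" or "top"; returns (picture, depth): 400x640x3 uint8, red, green, blue; 400x640 float32, mm along the optical axis (not along the pixel's ray), 0 where there is no reading.
- arm.camera_model(name): a dict with "fov_y" (degrees; the focal length in pixels is half the picture's height over the tangent of half this angle, whatever the lens; pixels are square), "cx", "cy" (the principal point, pixels), "R" (3x3) and "t" (3): a world point X has camera coordinates R X + t. Camera axes: x right, y down, z forward; pixel columns grow to the right and rows downward; lengths in mm; the calibration is good to about 2 mm. A picture is of the moment at which its call begins. camera_model takes no time and is no camera call.
- arm.sign_off(): hands the job in; it is judged then, once.
Trained networks look in the newest picture that a camera, given by its name, has taken for a name from the list of things; names that differ only in an ending like _2 or _b are one class to them, and where a whole thing is asked for, a point or a joint stands for the part that bears it (a point fixed in the world has none). Each returns a list of dicts, best first, with "confidence" (0 to 1); they miss things now and then, are a little off and sometimes report something else, mostly with a low value. They report only what shows in the picture. A call takes as long as a camera call. They do not tell look-alikes from the thing itself.
- arm.spot_in(camera, thing): "location" ([column, row] in pixels, amid what is visible of it).
- arm.spot_point(camera, thing): "location" ([column, row] in pixels: a listed point, or the origin of a listed thing).
The state is a dict: "time_s": time; "qpos": joint angles; "qd": joint speeds; "joint_efforts": joint torques, N m; "position": TCP position; "tcp_rot": TCP orientation; "contact_force": force on the tool from outside, world axes, zero at the start; "wrist_torque": the same for the moment, N m; "gripper_width": opening from 0.0 (shut) to 1.0 (fully open); "grasp_force": force on a finger pad.
Only numpy, scipy, OpenCV 4.12 (cv2) and the standard library are available. Lean on these libraries where they do the work, as an engineer would, in place of code of your own. Each camera call takes 0.05 s, during which the arm holds its last target. There are 200 camera calls.

## Task

Tip the five tablets from the sample tray into the bowl of the bench mill and set the empty tray back upright on the deck. Then put the cover on with its lugs in the two notches, push it down against the spring, twist it clockwise (seen from above) a quarter turn as far as it goes, and finish while still gripping it, holding it turned against the spring so that the mill keeps running. Leave the bottle, the beaker and the tip box where they are.

Things in the scene. Friction and masses are not known exactly. Their poses are not given: they have to be found in the camera images.
- mill: bench sample mill, fixed to the deck: white motor base 170 x 150 mm, 68 mm high, with a round drum 146 mm in diameter on it. Origin on the deck under the drum's axis, z up; base from x = -95 mm (control panel) to +75 mm. In the drum an open steel bowl, 92 mm across inside, rim 140 mm and floor 73 mm above the deck, blade hub 18 mm wide and 8 mm high on the floor
- mouth (a point): point on the drum's axis level with the top face of the steel bayonet flange, 158 mm above the deck. The flange is 108 mm across inside, 6 mm thick, its underside 152 mm above the deck
- notch (a point): middle of one of the two notches in the flange, on the mill's +x axis 58 mm from the drum's axis, 158 mm up; the other is opposite, on -x. Each lets a lug through: seen from above it reaches 10 mm counter-clockwise and 14 mm clockwise of the axis, the last 4 mm clockwise being filled by a dog of the ring below
- interlock (a joint): turn of the black interlock ring under the flange (rad): 0 at rest, its seats under the notches; grows clockwise seen from above. The pressed-in lugs push its dogs round after about 3 mm of play, against a spring of 0.2 N m at rest and 0.4 N m at the hard stop at 1.4, about a quarter turn. The mill runs only while it is held past 1.2; let go, it springs back
- plunge (a joint): how far the interlock ring is pressed down (m): 0 at rest, seats 153 mm above the deck; stop at 0.010. It pushes up with 4 N at rest and 9 N at the stop, so a loose cover just rests in the notches. Its lugs clear the flange's underside at about 0.007 (0.009 leaves room) and can then be turned; the flange then keeps them down
- cover: the mill's bayonet cover, grey plastic, about 200 g, standing on the deck. Origin at the centre of its underside, z up. Plug 87 mm in diameter (76 at the foot) from 0 to 22 mm up, disc 99 mm in diameter from 22 to 34 mm; two lugs on its +x and -x axis, 14 mm wide, 6 mm thick, underside at 22 mm, reach 62 mm from the axis. Either way round fits. In the notches its origin is 131 mm above the deck, locked 124 or less
- cover_grip (a point): centre of the cover's bar grip, 48 mm above the cover's underside, on its axis. The bar runs along the cover's x, in line with the lugs: 76 mm long, 22 mm wide (y), from 34 to 61 mm above the underside
- tray: sheet-metal tray holding the tablets, about 180 g. Origin at the centre of its underside; x runs from the open pouring mouth (x = -65 mm) to the back wall (x = +65 mm, 84 mm wide). Walls 30 mm high, floor 4 mm thick. The tablets slide out when it is tipped mouth down by more than about 40 degrees
- tray_mouth (a point): middle of the tray's open mouth, at the underside of its floor's front edge, 65 mm from the tray's origin along its -x; the mouth is 62 mm wide
- tray_grip (a point): point on the black upright grip at the tray's back, 58 mm from the tray's origin along its x and 58 mm above its underside. The grip is a plate 14 mm thick (x), 60 mm wide (y), from 30 to 82 mm above the underside
- tablet1: pressed mineral sample tablet, one of five alike: an off-white cylinder 20 mm in diameter and 14 mm thick, about 10 g, lying flat in the tray at the start; origin at its centre
- tablet2: pressed mineral sample tablet, one of five alike: an off-white cylinder 20 mm in diameter and 14 mm thick, about 10 g, lying flat in the tray at the start; origin at its centre
- tablet3: pressed mineral sample tablet, one of five alike: an off-white cylinder 20 mm in diameter and 14 mm thick, about 10 g, lying flat in the tray at the start; origin at its centre
- tablet4: pressed mineral sample tablet, one of five alike: an off-white cylinder 20 mm in diameter and 14 mm thick, about 10 g, lying flat in the tray at the start; origin at its centre
- tablet5: pressed mineral sample tablet, one of five alike: an off-white cylinder 20 mm in diameter and 14 mm thick, about 10 g, lying flat in the tray at the start; origin at its centre
- bottle: media bottle, glass with a blue cap, 68 mm in diameter, 145 mm high, bystander; origin at the centre of its underside
- beaker: glass beaker, 68 mm across, 90 mm high, bystander; origin at the centre of its underside
- tipbox: box of pipette tips, 83 x 123 mm (x, y), 69 mm high, bystander; origin at the centre of its underside
Not all that is in view belongs to the job. Leave any yellow look-alike of the tray alone.

How it is judged (in metres and radians):
On the way, in this order (a step that is already met when the one before it is completed fails the run):
1. all five tablets are in the mill's bowl (horizontal distance between each of tablet1, tablet2, tablet3, tablet4, tablet5 and mill below 0.048 m and z of tablet1 in the frame of mill between 0.07 and 0.13 m and z of tablet2 in the frame of mill between 0.07 and 0.13 m and z of tablet3 in the frame of mill between 0.07 and 0.13 m and z of tablet4 in the frame of mill between 0.07 and 0.13 m and z of tablet5 in the frame of mill between 0.07 and 0.13 m), for 0.2 s.
2. the cover sits in the mill with its lugs pressed down through the notches, not yet turned (horizontal distance between cover and mill below 0.006 m and angle between cover's own z axis and vertical below 0.08 rad and z of cover in the frame of mill below 0.1265 m and value of joint plunge above 0.005 m and value of joint interlock below 1 rad), for 0.05 s.
At the end, for the whole second after the job is handed in: Through the last second the cover is locked down (origin under 126.5 mm, within 6 mm of the axis), the interlock past 1.2 rad and the fingers press on the cover with over 2 N; all five tablets lie in the bowl; the tray stands upright on the deck, let go (all of step 1 and horizontal distance between cover and mill below 0.006 m and angle between cover's own z axis and vertical below 0.08 rad and z of cover in the frame of mill below 0.1265 m and value of joint interlock above 1.2 rad and contact force between the fingers and cover above 2 N and height (world z) of tray below 0.01 m and angle between tray's own z axis and vertical below 0.12 rad and contact force between tray and the arm below 0.5 N and contact force between tray and the fingers below 0.5 N and linear speed of tray below 0.03 m/s); the arm keeps its last pose, push and grip.
It fails at once if the bottle is shifted by more than 30 mm or tipped (distance of bottle from where it was at the start of the episode above 0.03 m or angle between bottle's own z axis and vertical above 0.3 rad).
It fails at once if the beaker is shifted by more than 30 mm or tipped (distance of beaker from where it was at the start of the episode above 0.03 m or angle between beaker's own z axis and vertical above 0.3 rad).
It fails at once if the tipbox is shifted by more than 30 mm or tipped (distance of tipbox from where it was at the start of the episode above 0.03 m or angle between tipbox's own z axis and vertical above 0.3 rad).
It also fails if it takes over 72 s, if anything falls off the work surface, if the arm or the gripper's body presses on something with over 40 N, if the wrist force passes 120 N, or if a joint passes its speed limit or range.

## Working session

There is one attempt and no reset: what is moved stays moved. The work goes in short steps, Python scripts to look and compute and a tool call to move; the robot and the scene stay as the last step left them, time stands still between calls to the robot, and variables do not carry over. Pictures are saved under pics/ and viewed, at most 10 in all, crops included, and the job is handed in when it is done.

Besides the shell and the picture viewer there is one more tool, called after "Emit:" as name(argument=value, ...) on one line, values as JSON. jog_arm: Moves the arm, as the interface text tells. Its arguments: {"type":"object","properties":{"dp":{"type":"array","items":{"type":"array","items":{"type":"number"}}},"turn":{"type":"array","items":{"type":"number"}},"jaw":{"type":"number"},"force":{"type":"number"}},"required":["dp","turn"]}

```bash
mkdir -p pics; cat > h.py <<'E'
from station import arm
import numpy as np, cv2
def cam(n):
    m=arm.camera_model(n); f=200/np.tan(np.radians(m["fov_y"])/2)
    return f,m["cx"],m["cy"],np.array(m["R"]),np.array(m["t"])
def ray(n,p):
    f,cx,cy,R,t=cam(n); d=R.T@np.array([(p[0]-cx)/f,(p[1]-cy)/f,1]); return -R.T@t,d
def atz(n,p,z):
    o,d=ray(n,p); return o+d*(z-o[2])/d[2]
def atd(n,p,dep):
    o,d=ray(n,p); return o+d*dep
def proj(n,X):
    f,cx,cy,R,t=cam(n); c=R@np.array(X)+t; return c[0]/c[2]*f+cx,c[1]/c[2]*f+cy
def cloud(n,D):
    f,cx,cy,R,t=cam(n); v,u=np.mgrid[:400,:640]
    P=np.stack([(u-cx)/f*D,(v-cy)/f*D,D],-1); return (P-t)@R
E
cat > a.py <<'E'
from h import *
np.set_printoptions(precision=1,suppress=True)
for n in ("top","side"):
    im,D=arm.grab_frame(n); cv2.imwrite(f"pics/{n}0.png",im[:,:,::-1]); np.save(f"{n}0.npy",D)
    f,cx,cy,R,t=cam(n); print(n,"cam",-R.T@t,R[2],arm.camera_model(n).keys())
    for th,z in (("mill",0),("mouth",158),("notch",158),("cover",0),("cover_grip",48),("tray",0),("tray_mouth",0),("tray_grip",58),("bottle",0),("beaker",0),("tipbox",0),("tablet1",11)):
        for r in arm.spot_point(n,th):
            if r["confidence"]>.2: print(th,round(r["confidence"],2),np.array(r["location"]),atz(n,r["location"],z))
E
python3 a.py
```

```text
top cam [ 313.7   -4.9 1316.2] [ 0.2  0.  -1. ] dict_keys(['fov_y', 'cx', 'cy', 'R', 't'])
mill 0.61 [321.  214.8] [535.   25.9   0. ]
mouth 0.79 [321.  202.5] [545.5  23.7 158. ]
notch 0.97 [326.8 189.1] [587.2   8.1 158. ]
cover 0.67 [227.9 198.9] [577.3 344.2   0. ]
cover 0.61 [408.5 235. ] [ 478.4 -267.9    0. ]
cover 0.33 [409.4 231.3] [ 490.8 -270.9    0. ]
cover_grip 0.55 [410.1 227.3] [ 497.4 -263.6   48. ]
tray 0.95 [234.6 221.2] [502.  314.6   0. ]
tray 0.79 [267.1 161.2] [716.  220.8   0. ]
tray_mouth 0.7 [280.4 151.5] [753. 177.   0.]
tray_mouth 0.69 [239.5 240.4] [438.5 292.5   0. ]
tray_grip 0.65 [231.  199.7] [563.5 318.5  58. ]
tray_grip 0.57 [249.7 167. ] [676.  266.9  58. ]
bottle 0.6 [179.7 222.2] [491.4 498.3   0. ]
beaker 0.7 [405.4 231. ] [ 491.3 -257.6    0. ]
beaker 0.58 [486.9 238. ] [ 478.6 -527.8    0. ]
beaker 0.41 [176.8 220.2] [497.8 508.9   0. ]
tipbox 0.86 [324.9 150.7] [762.   21.9   0. ]
tablet1 0.6 [232.8 213.8] [525.1 320.2  11. ]
tablet1 0.58 [239.3 224.4] [490.3 295.3  11. ]
tablet1 0.57 [232.3 225.3] [486.4 318.3  11. ]
tablet1 0.55 [243.2 213.6
[... 454 characters left out ...]
5.9 285.5] [500.7 309.4   0. ]
tray 0.71 [251.7 245.9] [713.8 225.    0. ]
tray_mouth 0.89 [253.9 232.5] [751.4 163.5   0. ]
tray_mouth 0.84 [317.9 289.3] [441.3 292.7   0. ]
tray_grip 0.83 [257.2 238. ] [672.4 246.4  58. ]
tray_grip 0.72 [276.  213.8] [699.5 108.9  58. ]
tray_grip 0.69 [277.4 265.9] [549.3 322.9  58. ]
tray_grip 0.37 [406.4 172.8] [ 432.8 -383.7   58. ]
bottle 0.6 [256.5 341.1] [480.  516.2   0. ]
beaker 0.58 [406.6 171.4] [ 468.9 -510.4    0. ]
tipbox 0.98 [279.6 214.9] [738.5  34.    0. ]
tablet1 0.5 [297.8 285.7] [489.2 317.8  11. ]
tablet1 0.49 [290.5 280.6] [517.2 310.3  11. ]
tablet1 0.44 [299.8 278.6] [499.4 290.8  11. ]
tablet1 0.44 [294.1 275.5] [519.8 287.7  11. ]
```

```bash
python3 -c "
import cv2,numpy as np
a=np.vstack([cv2.imread('pics/top0.png'),cv2.imread('pics/side0.png')]);cv2.imwrite('pics/both0.png',cv2.resize(a,(480,600),interpolation=cv2.INTER_AREA))"
```

```text
(no output)
```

View pics/top0.png

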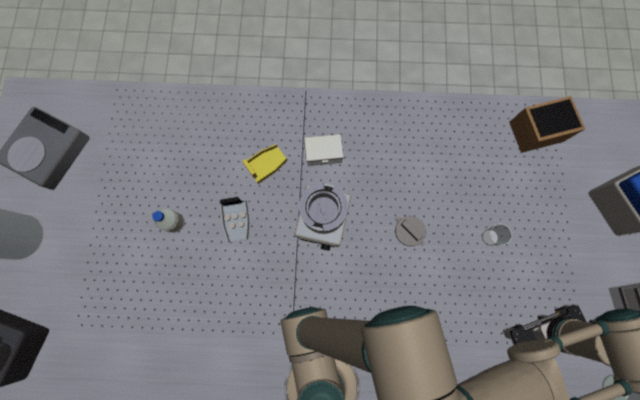

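View pics/side0.png

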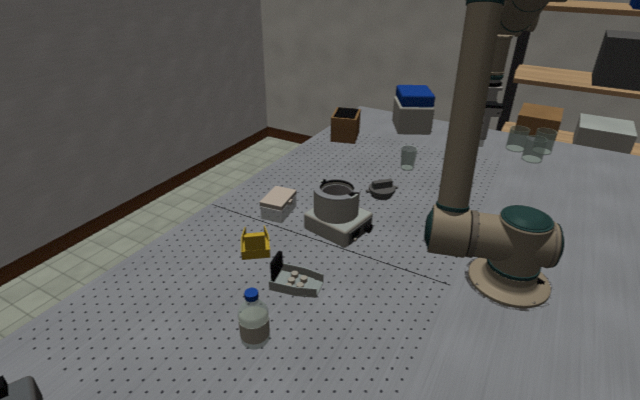

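The top view shows the silver tray at (235,220), with the yellow look-alike at (265,162). The mill is at (322,208), the cover at (410,230), the bottle at (166,220), the beaker at (496,236) and the tip box at (324,150). The side view agrees. Next I refine the poses from depth.

```bash
cat > b.py <<'E'
from h import *
np.set_printoptions(precision=1,suppress=True)
ims={}
for n in ("top","side"):
    D=np.load(f"{n}0.npy"); P=cloud(n,D).reshape(-1,3); C=cv2.imread(f"pics/{n}0.png").reshape(-1,3); ok=D.ravel()>0
    P=P[ok];C=C[ok]
    print(n,"deck z",np.median(P[(abs(P[:,0]-400)<60)&(abs(P[:,1]-150)<60)][:,2]))
    def sel(c,r,z0,z1): return P[(np.hypot(P[:,0]-c[0],P[:,1]-c[1])<r)&(P[:,2]>z0)&(P[:,2]<z1)]
    def rect(name,Q):
        if len(Q)<3: print(name,len(Q)); return
        (c,s,a)=cv2.minAreaRect(Q[:,:2].astype(np.float32)); print(name,len(Q),"c",np.array(c),"size",np.array(s),"ang",a,"z",Q[:,2].min(),np.median(Q[:,2]),Q[:,2].max())
    rect("flange",sel((545,20),110,148,175)); rect("flangeCirc",sel((545,20),90,140,165))
    rect("base",sel((545,20),150,58,74))
    rect("cover disc",sel((492,-272),90,20,45)); rect("bar",sel((492,-272),60,48,75)); 
    rect("tray plate",sel((555,320),60,50,95)); rect("tray all",sel((500,312),110,5,95)); rect("tray walls",sel((500,312),110,18,40))
    for k,q in (("tip",(750,30)),("bottle",(485,505)),("beaker",(475,-520))): rect(k,sel(q,110,20,170))
def crop(n,u,v,w):
    im=cv2.imread(f"pics/{n}0.png")[v-w:v+w,u-w:u+w]; return cv2.resize(im,(300,300),interpolation=cv2.INTER_CUBIC)
a=[crop("top",322,212,45),crop("top",235,220,35),crop("top",410,230,30)]
b=[crop("side",338,210,45),crop("side",297,275,35),crop("side",381,187,30)]
cv2.imwrite("pics/c0.png",cv2.resize(np.vstack([np.hstack(a),np.hstack(b)]),(800,533)))
E
python3 b.py
```

```text
top deck z 0.05987304504974118
flange 954 c [536.8  18.8] size [144.8 142.9] ang 75.8497314453125 z 148.0361768244907 157.31021026922093 166.87698989893812
flangeCirc 1019 c [536.8  18.8] size [144.8 142.9] ang 75.8497314453125 z 140.0019716857609 157.03250239753532 164.66993050622685
base 1053 c [525.1  21. ] size [149.6 174.2] ang 79.56293487548828 z 58.115710642295376 68.71223670072129 73.99900139732988
cover disc 579 c [ 489.6 -266.2] size [95.7 98. ] ang 1.136173129081726 z 21.968911319601236 33.25404685834343 43.87124518253397
bar 185 c [ 490.3 -265.2] size [73.  22.7] ang 45.68950271606445 z 48.258385099609896 60.4250937769437 67.23007080327281
tray plate 121 c [559.9 320.9] size [15.  59.4] ang 12.932649612426758 z 50.22818214129671 80.66478521739074 88.03194196392812
tray all 899 c [498.9 316.7] size [212.  210.4] ang 4.09542989730835 z 5.003651505664534 13.3709137340497 88.03194196392812
tray walls 222 c [503.8 309.2] size [127.7  84.7] ang 12.079071044921875 z 18.106333047094978 25.368430596896154 39.162035937032876
tip 1001 c [749.2  27. ] size [ 89.2 122.7] ang 7.7857513
[... 1025 characters left out ...]
.104426383972168 z 50.0910162622782 75.63211517174665 86.49562648997018
tray all 1429 c [510.  307.6] size [162.5 175.5] ang 53.28167724609375 z 5.005221647280929 19.28875758097559 86.49562648997018
tray walls 564 c [499.  305.9] size [131.8  90.7] ang 12.418743133544922 z 18.024373028920856 24.455328729077685 39.69167961108213
tip 892 c [742.2  26. ] size [ 90.3 125.9] ang 8.034985542297363 z 20.001094443039275 68.2692283913516 75.09096066196439
bottle 1364 c [478.2 519.1] size [68.6 50.2] ang 45.252647399902344 z 20.831199428843817 90.52487038726227 149.2571204998255
beaker 317 c [ 479.7 -538.7] size [64.3 80.1] ang 34.698081970214844 z 20.65373191388329 69.33590527228203 96.16434188126505
```

View pics/c0.png

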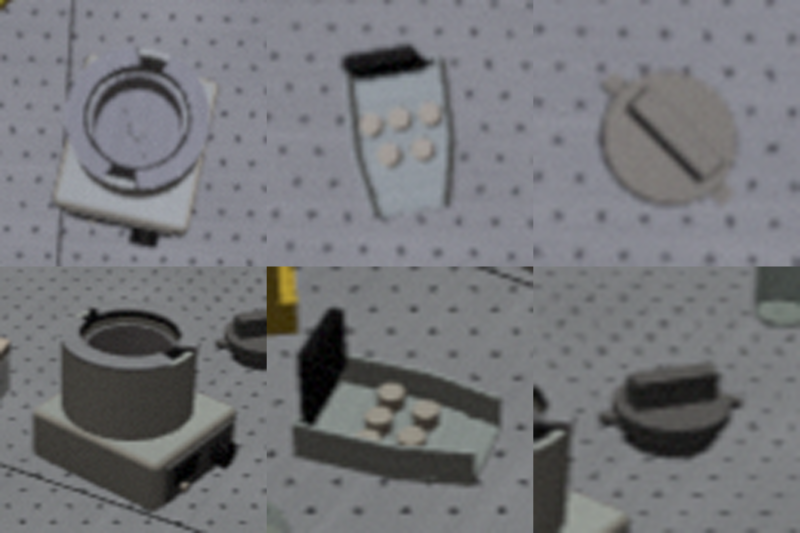

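The crop confirms the panel faces the robot (mill yaw about -10°, axis about (536,19)). The tray's grip is at its far end (yaw about 12°), and the cover's bar runs diagonally, -44° or so. Now a small planner.

```bash
cat > plan.py <<'E'
from h import *
from scipy.spatial.transform import Rotation as Rt
def st():
    s=arm.get_state(); w,x,y,z=s["tcp_rot"]; R=Rt.from_quat([x,y,z,w]).as_matrix()
    return s,np.array(s["position"]),R
def show():
    s,p,R=st(); print("t",round(s["time_s"],2),"p",p.round(1),"yaw(xaxis)",np.degrees(np.arctan2(R[1,0],R[0,0])).round(1),"tilt",np.degrees(np.arccos(-R[2,2])).round(2),"q",np.round(s["qpos"],2),"F",np.round(s["contact_force"],1),"w",round(s["gripper_width"],3),"g",round(s["grasp_force"],1))
def to(goal,yaw=None):
    s,p,R=st(); d=R.T@(np.array(goal)-p)/250; out="dp total "+str(d.round(3))
    if yaw is not None:  # closing symmetric -> mod 180
        y0=np.degrees(np.arctan2(R[1,0],R[0,0])); t=(y0-yaw+90)%180-90
        out+=f" turn total {np.radians(t)/1.5:.3f} (q6 {s['qpos'][5]:.2f})"
    print(out)
E
python3 - <<'E'
from plan import *
show(); s,p,R=st(); print(R.round(3)); to((559.5,320.8,230),12.2)
E
```

```text
t 1.3 p [ 220.6 -531.   205.5] yaw(xaxis) 22.6 tilt 0.0 q [-1.3   0.28  1.5   0.    1.36 -0.12] F [ 0.2  0.1 -0.5] w 1.0 g 0.0
[[ 0.923  0.384  0.   ]
 [ 0.384 -0.923 -0.   ]
 [ 0.     0.    -1.   ]]
dp total [ 2.559 -2.626 -0.098] turn total 0.121 (q6 -0.12)
```

Emit:
jog_arm(dp=[[0.1,-0.1,-0.01],[0.1,-0.1,-0.01],[0.13,-0.13,-0.01],[0.13,-0.13,-0.01],[0.13,-0.13,-0.01],[0.13,-0.13,-0.01],[0.13,-0.13,-0.01],[0.13,-0.13,-0.01],[0.13,-0.13,-0.01],[0.13,-0.13,-0.01],[0.13,-0.13,0],[0.13,-0.13,0],[0.13,-0.13,0],[0.13,-0.13,0],[0.13,-0.13,0],[0.13,-0.13,0],[0.13,-0.13,0],[0.13,-0.13,0],[0.1,-0.1,0],[0.1,-0.1,0]], turn=[0,0,0,0,0,0,0,0,0,0,0,0,0,0,0,0,0,0,0.06,0.06], jaw=1, force=20)

```text
time_s: 3.3
position: [558.3, 280.1, 230.3]
tcp_rot: [0.0, 0.994, 0.105, -0.0]
contact_force: [0.1, 0.1, 0.8]
gripper_width: 0.997
grasp_force: 0.0
```

```bash
python3 - <<'E'
from plan import *
show(); to((559.5,320.8,38),12.2)
E
```

```text
t 3.3 p [558.3 280.1 230.3] yaw(xaxis) 12.1 tilt 0.02 q [ 0.35  0.34  1.35 -0.    1.45  1.71] F [0.1 0.1 0.8] w 0.997 g 0.0
dp total [ 0.039 -0.158  0.769] turn total -0.001 (q6 1.71)
```

Emit:
jog_arm(dp=[[0.02,-0.08,0],[0.02,-0.08,0],[0,0,0.1],[0,0,0.1],[0,0,0.1],[0,0,0.1],[0,0,0.1],[0,0,0.1],[0,0,0.1],[0,0,0.05],[0,0,0.02],[0,0,0]], turn=[0,0,0,0,0,0,0,0,0,0,0,0])

```text
time_s: 4.5
position: [559.5, 319.3, 37.9]
tcp_rot: [0.0, 0.994, 0.107, -0.0]
contact_force: [-0.0, 0.2, -0.0]
gripper_width: 1.003
grasp_force: 0.0
```

Emit:
jog_arm(dp=[[0,0,0],[0,0,0],[0,0,0],[0,0,0],[0,0,0],[0,0,0],[0,0,0],[0,0,0]], turn=[0,0,0,0,0,0,0,0], jaw=0.4, force=50)

```text
time_s: 5.3
position: [559.7, 319.5, 38.4]
tcp_rot: [-0.0, 0.994, 0.107, 0.0]
contact_force: [-0.9, -0.2, 3.4]
gripper_width: 0.635
grasp_force: 50.0
```

```bash
python3 - <<'E'
from plan import *
show()
E
```

```text
t 5.3 p [559.7 319.5  38.4] yaw(xaxis) 12.2 tilt 0.05 q [0.41 0.5  1.58 0.   1.06 1.77] F [-0.9 -0.2  3.4] w 0.635 g 50.0
```

Emit:
jog_arm(dp=[[0,0,-0.01],[0,0,-0.02],[0,0,-0.02],[0,0,-0.02],[0,0,-0.01],[0,0,0],[0,0,0]], turn=[0,0,0,0,0,0,0], force=60)

```text
time_s: 6.0
position: [559.4, 319.2, 57.9]
tcp_rot: [0.0, 0.994, 0.107, -0.0]
contact_force: [-1.0, -0.3, -1.8]
gripper_width: 0.634
grasp_force: 60.0
```

```bash
cat > look.py <<'E'
import sys; from plan import *
np.set_printoptions(precision=1,suppress=True)
tag=sys.argv[1]; c=np.array(eval(sys.argv[2])); w=int(sys.argv[3])
o=[]
show()
for n in ("top","side"):
    im,D=arm.grab_frame(n); np.save(f"{n}_{tag}.npy",D); cv2.imwrite(f"pics/{n}_{tag}.png",im[:,:,::-1])
    u,v=map(int,proj(n,c)); u=min(max(u,w),640-w); v=min(max(v,w),400-w)
    o.append(cv2.resize(im[v-w:v+w,u-w:u+w,::-1],(400,400),interpolation=cv2.INTER_CUBIC)); print(n,"crop origin",u-w,v-w)
cv2.imwrite(f"pics/crop_{tag}.png",np.hstack(o))
E
python3 look.py l1 "(500,309,40)" 50
python3 - <<'E'
from plan import *
for th in("tray_mouth","tray"):
  for r in arm.spot_point("side",th): print(th,r, atz("side",r["location"],0))
E
```

```text
t 6.0 p [559.4 319.2  57.9] yaw(xaxis) 12.2 tilt 0.01 q [ 0.4  0.5  1.6 -0.   1.1  1.8] F [-1.  -0.3 -1.8] w 0.634 g 60.0
top crop origin 183 170
side crop origin 245 224
tray_mouth {'location': [253.0, 231.5], 'confidence': 0.9} [757.32714223 160.39328522   0.        ]
tray_mouth {'location': [321.8, 286.2], 'confidence': 0.63} [4.38072772e+02 2.76808720e+02 1.13686838e-13]
tray_mouth {'location': [332.2, 228.5], 'confidence': 0.37} [542.42052792  16.8212342    0.        ]
tray {'location': [257.2, 246.1], 'confidence': 0.8} [698.50236929 217.35261071   0.        ]
tray {'location': [298.8, 278.7], 'confidence': 0.57} [508.369336   281.84394738   0.        ]
tray {'location': [331.2, 228.2], 'confidence': 0.26} [546.0891665   16.91862539   0.        ]
```

View pics/crop_l1.png

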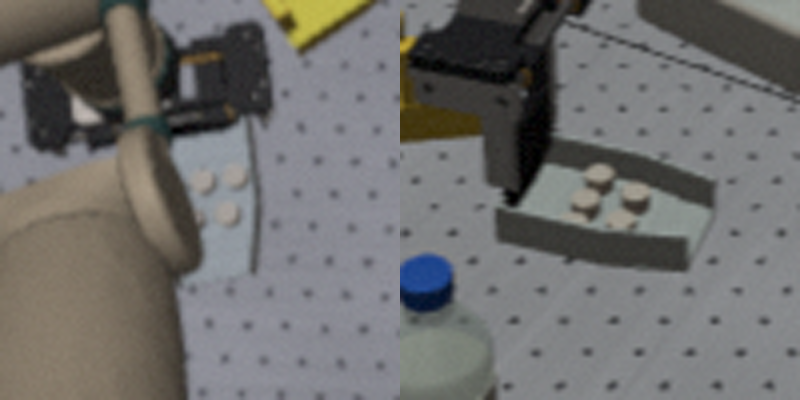

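```bash
cat > tilt.py <<'E'
import sys; from plan import *
np.set_printoptions(precision=0,suppress=True)
s,p,R=st(); yaw=np.radians(float(sys.argv[1])); f=-np.array([np.cos(yaw),np.sin(yaw)]); l=np.array([-f[1],f[0]])
for n in ("side","top"):
    im,D=arm.grab_frame(n); P=cloud(n,D); m=D>0
    a=(P[...,:2]-p[:2])@f; b=(P[...,:2]-p[:2])@l
    print(n,"lateral bands; row: fwd bin -> z pct 10,50,90 (count)")
    for lo,hi in ((-20,20),(-45,-27),(27,45)):
        o=[]
        for k in range(-10,140,15):
            q=P[...,2][m&(b>lo)&(b<hi)&(a>k)&(a<k+15)]
            q=q[q<p[2]+25]
            if len(q)>3: o.append((k+7,*np.percentile(q,[10,50,90]).round().astype(int).tolist(),len(q)))
        print(lo,hi,o)
E
python3 tilt.py 12.2
```

```text
side lateral bands; row: fwd bin -> z pct 10,50,90 (count)
-20 20 [(-3, 23, 28, 36, 26), (12, 24, 58, 78, 87), (27, 23, 25, 27, 33), (42, 33, 37, 40, 45), (57, 23, 27, 39, 55), (72, 31, 38, 40, 48), (87, 23, 27, 39, 57), (102, 1, 24, 26, 39), (117, 1, 24, 26, 61), (132, 0, 2, 24, 72)]
-45 -27 [(-3, 1, 38, 77, 82), (12, 1, 35, 75, 100), (27, 1, 28, 49, 80), (42, 0, 29, 48, 80), (57, 2, 28, 48, 76), (72, 0, 29, 49, 81), (87, 1, 29, 50, 82), (102, 0, 27, 48, 84), (117, 1, 28, 49, 88), (132, 0, 2, 36, 37)]
27 45 [(-3, 23, 28, 32, 10), (12, 24, 39, 72, 70), (27, 25, 33, 49, 53), (42, 37, 41, 51, 36), (57, 25, 37, 49, 53), (72, 28, 40, 51, 42), (87, 26, 35, 50, 53), (102, 25, 36, 50, 48), (117, 20, 34, 49, 50), (132, 0, 3, 34, 32)]
top lateral bands; row: fwd bin -> z pct 10,50,90 (count)
-20 20 [(-3, 20, 25, 29, 24), (12, 21, 26, 64, 70), (27, 21, 25, 30, 46), (42, 22, 33, 39, 55), (57, 22, 24, 32, 46), (72, 24, 36, 40, 45), (87, 21, 25, 27, 45), (102, 21, 25, 28, 45), (117, -1, 22, 26, 68), (132, -3, 0, 4, 55)]
-45 -27 [(117, -1, 11, 44, 18), (132, -4, 0, 2, 21)]
27 45 [(-3, -1, 24, 68, 27), (12, 0, 25, 51, 34), (27, 1, 23, 47, 28), (42, 1, 31, 48, 31), (57, 0, 24, 45, 33), (72, -2, 25, 50, 30), (87, -2, 7, 47, 35), (102, -1, 2, 48, 36), (117, -1, 3, 50, 35), (132, -4, 0, 2, 25)]
```

The tray hangs level (floor at z≈24 all along) at 60 N. I'll carry it over the mill and then ease the grip so that it swings mouth-down.

Emit:
jog_arm(dp=[[0,0,-0.02],[0,0,-0.04],[0,0,-0.06],[0,0,-0.07],[0,0,-0.07],[0,0,-0.07],[0,0,-0.07],[0,0,-0.07],[0,0,-0.07],[0,0,-0.07],[0,0,-0.07],[0,0,-0.06],[0,0,-0.04],[0,0,-0.03],[0,0,0]], turn=[0,0,0,0,0,0,0,0,0,0,0,0,0,0,0])

```text
time_s: 7.8
position: [559.9, 319.5, 261.7]
tcp_rot: [-0.0, 0.994, 0.107, 0.001]
contact_force: [-0.4, 1.1, -2.6]
gripper_width: 0.63
grasp_force: 60.0
```

Emit:
jog_arm(dp=[[0,0.02,0],[-0.01,0.04,0],[-0.01,0.06,0],[-0.01,0.07,0],[-0.01,0.07,0],[-0.01,0.07,0],[-0.01,0.08,0],[-0.01,0.08,0],[-0.01,0.08,0],[-0.01,0.08,0],[-0.01,0.08,0],[-0.01,0.08,0],[-0.01,0.07,0],[-0.01,0.07,0],[-0.01,0.07,0],[0,0.06,0],[0,0.04,0],[0,0.03,0],[0,0,0],[0,0,0]], turn=[0,0,0,0,0,0,0,0,0,0,0,0,0,0,0,0,0,0,0,0])

```text
time_s: 9.8
position: [586.2, 31.3, 260.4]
tcp_rot: [-0.0, 0.994, 0.107, -0.0]
contact_force: [-0.5, 0.2, -3.5]
gripper_width: 0.634
grasp_force: 60.0
```

```bash
python3 - <<'E'
from plan import *
show(); to((585,29.5,262),12.2)
E
python3 tilt.py 12.2
```

```text
t 9.8 p [586.2  31.3 260.4] yaw(xaxis) 12.3 tilt 0.04 q [-0.07  0.27  1.38  0.    1.49  1.29] F [-0.5  0.2 -3.5] w 0.634 g 60.0
dp total [-0.006  0.006 -0.006] turn total 0.001 (q6 1.29)
side lateral bands; row: fwd bin -> z pct 10,50,90 (count)
-20 20 [(-3, 157, 160, 242, 41), (12, 137, 259, 281, 59), (42, 239, 242, 243, 20), (57, 229, 240, 242, 14), (72, 237, 242, 243, 21), (87, 234, 239, 241, 11), (102, 153, 154, 156, 5), (117, 125, 158, 228, 53), (132, 69, 111, 162, 111)]
-45 -27 [(-3, 71, 141, 273, 131), (12, 160, 247, 279, 80), (27, 224, 238, 251, 52), (42, 226, 240, 252, 48), (57, 229, 240, 253, 47), (72, 226, 239, 252, 48), (87, 224, 238, 253, 57), (102, 101, 230, 249, 87), (117, 73, 131, 243, 174), (132, 51, 71, 245, 29)]
27 45 [(-3, 129, 155, 236, 26), (12, 136, 228, 255, 86), (27, 115, 141, 248, 88), (42, 138, 244, 252, 33), (57, 230, 242, 253, 40), (72, 128, 241, 252, 39), (87, 128, 231, 249, 66), (102, 155, 233, 252, 63), (117, 160, 237, 251, 50), (132, 68, 71, 246, 22)]
top lateral bands; row: fwd bin -> z pct 10,50,90 (count)
-20 20 [(-3, 225, 226, 228, 27), (12, 225, 228, 275, 113), (27, 224, 226, 231, 66), (42, 225, 237, 242, 74), (57, 224, 227, 236, 46), (72, 225, 237, 241, 55), (87, 224, 226, 228, 50), (102, 224, 227, 228, 25)]
-45 -27 [(-3, 224, 226, 259, 18), (12, 224, 227, 252, 33), (27, 225, 228, 254, 28), (42, 226, 241, 250, 35), (57, 222, 227, 252, 36), (72, 223, 227, 251, 33), (87, 223, 226, 251, 29), (102, 226, 227, 243, 4)]
27 45 [(87, 150, 157, 159, 10), (102, 137, 157, 161, 23), (117, 68, 96, 235, 50), (132, 64, 68, 70, 27)]
```

Emit:
jog_arm(dp=[[0,0,0],[0,0,0]], turn=[0,0], force=25)

```text
time_s: 10.1
position: [586.2, 31.4, 260.5]
tcp_rot: [-0.0, 0.994, 0.107, 0.0]
contact_force: [0.0, 1.2, -3.3]
gripper_width: 0.638
grasp_force: 25.0
```

Emit:
jog_arm(dp=[[0,0,0],[0,0,0]], turn=[0,0], force=15)

```text
time_s: 10.3
position: [586.2, 31.1, 260.4]
tcp_rot: [0.0, 0.994, 0.107, -0.0]
contact_force: [0.2, -1.0, -2.5]
gripper_width: 0.64
grasp_force: 15.0
```

```bash
python3 tilt.py 12.2 | tail -4|cut -c1-330; python3 look.py l2 "(550,20,200)" 60
```

```text
top lateral bands; row: fwd bin -> z pct 10,50,90 (count)
-20 20 [(-3, 224, 226, 228, 29), (12, 225, 228, 278, 111), (27, 224, 227, 233, 67), (42, 225, 238, 241, 72), (57, 224, 226, 235, 49), (72, 225, 236, 241, 53), (87, 223, 226, 229, 46), (102, 223, 226, 229, 27)]
-45 -27 [(-3, 223, 227, 256, 16), (12, 225, 227, 253, 35), (27, 224, 228, 252, 28), (42, 226, 239, 251, 32), (57, 224, 226, 251, 34), (72, 174, 226, 253, 34), (87, 222, 228, 252, 31), (102, 225, 230, 248, 4)]
27 45 [(87, 153, 157, 160, 11), (102, 155, 158, 162, 23), (117, 66, 95, 230, 50), (132, 64, 67, 71, 27)]
t 10.4 p [586.2  31.  260.4] yaw(xaxis) 12.3 tilt 0.0 q [-0.1  0.3  1.4 -0.   1.5  1.3] F [ 0.2 -0.4 -2.8] w 0.639 g 15.0
top crop origin 262 138
side crop origin 271 114
```

Still level at 15 N; keep easing.

Emit:
jog_arm(dp=[[0,0,0],[0,0,0]], turn=[0,0], force=10)

```text
time_s: 10.7
position: [586.3, 30.9, 260.4]
tcp_rot: [0.0, 0.994, 0.107, 0.0]
contact_force: [0.4, 0.2, -2.6]
gripper_width: 0.638
grasp_force: 10.0
```

```bash
python3 tilt.py 12.2 | tail -3|head -1|cut -c1-330
```

```text
-20 20 [(-3, 224, 226, 228, 30), (12, 223, 227, 277, 110), (27, 224, 227, 230, 66), (42, 225, 235, 242, 73), (57, 224, 227, 238, 50), (72, 225, 232, 243, 52), (87, 224, 226, 229, 48), (102, 223, 226, 229, 27)]
```

Emit:
jog_arm(dp=[[0,0,0],[0,0,0]], turn=[0,0], force=7)

```text
time_s: 11.0
position: [586.3, 30.9, 260.4]
tcp_rot: [0.0, 0.994, 0.107, 0.0]
contact_force: [0.2, -0.4, -2.6]
gripper_width: 0.639
grasp_force: 7.0
```

```bash
python3 tilt.py 12.2 | tail -3|head -1|cut -c1-330
```

```text
-20 20 [(-3, 224, 226, 228, 28), (12, 224, 228, 279, 114), (27, 224, 226, 229, 67), (42, 225, 235, 241, 72), (57, 223, 227, 239, 51), (72, 224, 235, 242, 53), (87, 224, 226, 228, 47), (102, 223, 227, 228, 27)]
```

Emit:
jog_arm(dp=[[0,0,0],[0,0,0]], turn=[0,0], force=5)

```text
time_s: 11.3
position: [586.3, 30.9, 260.4]
tcp_rot: [0.0, 0.994, 0.107, 0.0]
contact_force: [0.2, -0.0, -2.8]
gripper_width: 0.637
grasp_force: 5.0
```

```bash
python3 tilt.py 12.2 | tail -3|head -1|cut -c1-330
```

```text
-20 20 [(-3, 223, 225, 264, 55), (12, 222, 224, 274, 87), (27, 220, 224, 236, 65), (42, 220, 224, 238, 76), (57, 219, 222, 234, 45), (72, 217, 221, 235, 56), (87, 215, 218, 220, 46), (102, 215, 217, 220, 22)]
```

Emit:
jog_arm(dp=[[0,0,0]], turn=[0], force=4)

```text
time_s: 11.5
position: [586.2, 30.9, 260.5]
tcp_rot: [0.0, 0.994, 0.107, -0.0]
contact_force: [0.2, 1.3, -2.5]
gripper_width: 0.639
grasp_force: 4.0
```

```bash
python3 tilt.py 12.2 | tail -3|head -1|cut -c1-330
```

```text
-20 20 [(-3, 222, 224, 247, 63), (12, 219, 222, 225, 81), (27, 217, 229, 233, 68), (42, 213, 216, 231, 79), (57, 211, 222, 229, 44), (72, 207, 211, 225, 53), (87, 205, 207, 211, 46), (102, 203, 205, 206, 17)]
```

Emit:
jog_arm(dp=[[0,0,0],[0,0,0],[0,0,0]], turn=[0,0,0], force=4)

```text
time_s: 11.9
position: [586.2, 30.9, 260.4]
tcp_rot: [0.0, 0.994, 0.107, -0.0]
contact_force: [-0.2, -0.4, -2.5]
gripper_width: 0.635
grasp_force: 4.0
```

```bash
python3 tilt.py 12.2 | tail -3|head -1|cut -c1-330
```

```text
-20 20 [(-3, 215, 218, 222, 66), (12, 209, 216, 227, 66), (27, 203, 208, 224, 87), (42, 198, 209, 216, 62), (57, 191, 194, 211, 54), (72, 74, 186, 191, 65), (87, 76, 182, 186, 38)]
```

Emit:
jog_arm(dp=[[0,0,0],[0,0,0],[0,0,0],[0,0,0]], turn=[0,0,0,0], force=4)

```text
time_s: 12.4
position: [586.2, 30.9, 260.5]
tcp_rot: [0.0, 0.994, 0.107, 0.0]
contact_force: [0.0, -0.5, -2.7]
gripper_width: 0.637
grasp_force: 4.0
```

```bash
python3 tilt.py 12.2 | tail -3|head -1|cut -c1-330;  python3 look.py l3 "(550,20,200)" 60
```

```text
-20 20 [(-3, 215, 218, 222, 63), (12, 211, 216, 225, 68), (27, 203, 207, 224, 92), (42, 199, 211, 216, 59), (57, 191, 194, 211, 58), (72, 75, 187, 191, 61), (87, 76, 182, 186, 40)]
t 12.5 p [586.3  30.9 260.4] yaw(xaxis) 12.2 tilt 0.0 q [-0.1  0.3  1.4 -0.   1.5  1.3] F [-0.3  1.3 -2.3] w 0.636 g 4.0
top crop origin 262 138
side crop origin 271 114
```

View pics/crop_l3.png

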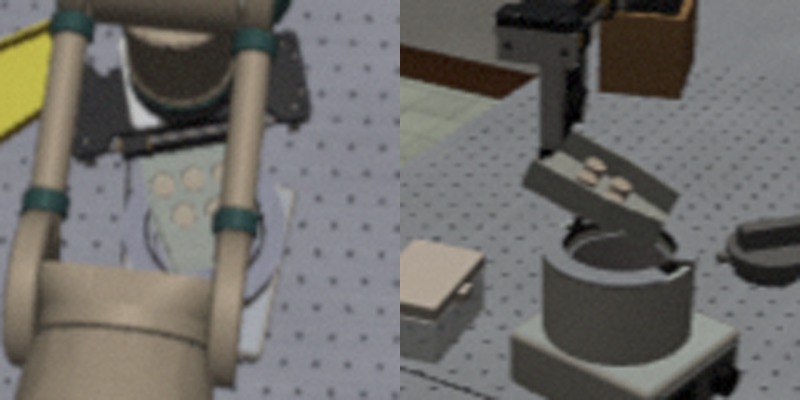

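Emit:
jog_arm(dp=[[0,0,0],[0,0,0],[0,0,0],[0,0,0]], turn=[0,0,0,0], force=3)

```text
time_s: 13.0
position: [586.3, 30.9, 260.4]
tcp_rot: [0.0, 0.994, 0.107, 0.0]
contact_force: [-0.4, 0.5, -2.6]
gripper_width: 0.638
grasp_force: 3.0
```

```bash
python3 tilt.py 12.2 | tail -3|head -1|cut -c1-330
```

```text
-20 20 [(-3, 210, 213, 219, 52), (12, 202, 217, 223, 87), (27, 196, 200, 211, 70), (42, 184, 196, 208, 76), (57, 75, 179, 184, 60), (72, 72, 168, 175, 79), (87, 70, 73, 80, 4)]
```

Emit:
jog_arm(dp=[[0,0,0.02],[0,0,0.02],[0,0,0.01],[-0.02,0,0],[-0.02,0,0],[-0.02,0,0],[-0.02,0,0],[-0.02,0,-0.01],[-0.02,0,-0.01],[-0.02,0,-0.01],[-0.02,0,-0.01],[-0.02,0,-0.01],[0,0,0]], turn=[0,0,0,0,0,0,0,0,0,0,0,0,0], force=4)

```text
time_s: 14.4
position: [541.7, 21.0, 261.2]
tcp_rot: [0.0, 0.994, 0.107, 0.0]
contact_force: [2.7, -1.5, 0.2]
gripper_width: 0.636
grasp_force: 4.0
```

```bash
python3 tilt.py 12.2 | tail -3|head -1|cut -c1-330; python3 look.py l4 "(545,20,190)" 50
```

```text
-20 20 [(-3, 192, 197, 200, 54), (12, 180, 185, 192, 83), (27, 172, 176, 181, 68), (42, 167, 175, 183, 80), (57, 150, 161, 170, 65), (72, 70, 150, 160, 69), (87, 66, 68, 72, 37), (102, 53, 61, 70, 32), (117, 47, 51, 54, 20)]
t 14.5 p [542.2  21.  260.6] yaw(xaxis) 12.3 tilt 0.05 q [-0.1  0.2  1.5 -0.   1.5  1.3] F [ 1.9 -1.4  1.4] w 0.64 g 4.0
top crop origin 272 150
side crop origin 282 127
```

View pics/crop_l4.png

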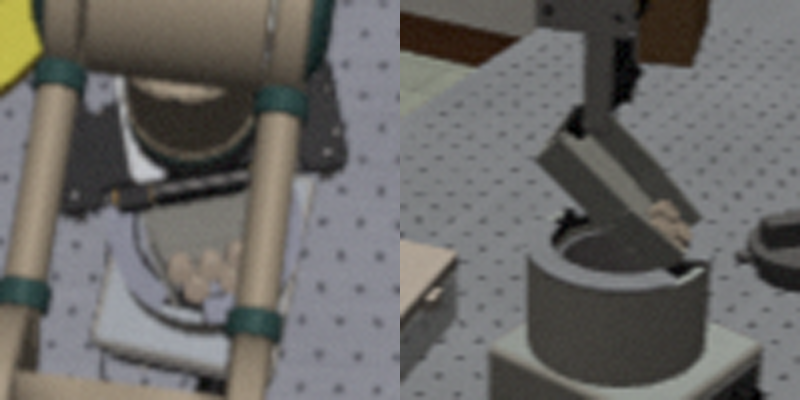

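Emit:
jog_arm(dp=[[0.02,0,0],[0.04,0,0],[0.04,0,0],[0.04,0,0.01],[0.03,0,0.01],[0,0,0]], turn=[0,0,0,0,0,0], force=5)

```text
time_s: 15.2
position: [584.6, 30.7, 254.2]
tcp_rot: [-0.0, 0.994, 0.107, -0.001]
contact_force: [-0.9, -0.8, -1.4]
gripper_width: 0.637
grasp_force: 5.0
```

```bash
python3 tilt.py 12.2 | tail -3|head -1|cut -c1-330; python3 look.py l5 "(550,20,190)" 50;python3 - <<'E'
from plan import *
for n in("top","side"):
  for r in arm.spot_point(n,"tablet1"): print(n,r["location"],r["confidence"])
E
```

```text
-20 20 [(-3, 188, 193, 276, 73), (12, 176, 180, 186, 78), (27, 161, 167, 173, 81), (42, 73, 149, 160, 100), (57, 73, 85, 101, 37), (72, 81, 91, 100, 40), (87, 85, 89, 95, 11)]
t 15.3 p [583.6  30.5 255. ] yaw(xaxis) 12.3 tilt 0.08 q [-0.1  0.3  1.4 -0.   1.5  1.3] F [-0.   0.  -2.4] w 0.635 g 5.0
top crop origin 272 148
side crop origin 281 127
top [313.8, 219.4] 0.48
top [317.3, 215.6] 0.37
side [276.4, 212.7] 0.15
```

View pics/crop_l5.png

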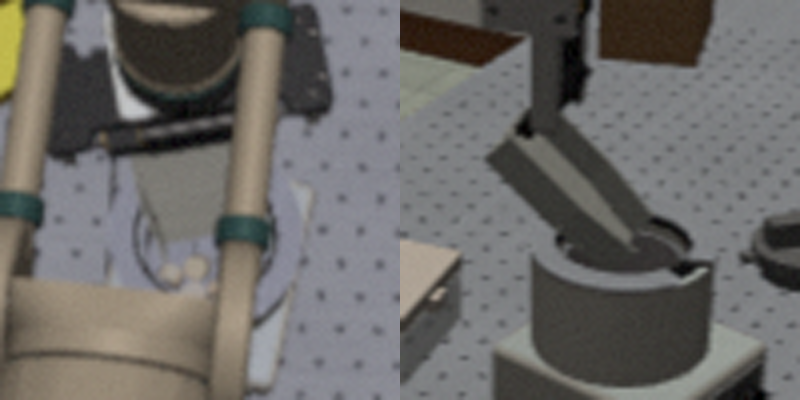

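The tablets slid into the bowl and the tray is empty. I lift it clear, take it back and set it down by dragging it backwards so it flattens out.

Emit:
jog_arm(dp=[[0,0,0],[0,0,-0.05],[0,0,-0.1],[0,0,-0.1],[0,0,-0.05],[0,-0.05,0],[-0.01,-0.1,0],[-0.02,-0.1,0],[-0.02,-0.1,0],[-0.02,-0.1,0],[-0.02,-0.1,0],[-0.02,-0.1,0],[-0.02,-0.1,0],[-0.02,-0.1,0],[-0.02,-0.1,0],[-0.02,-0.1,0],[-0.01,-0.06,0],[-0.01,-0.04,0],[0,0,0],[0,0,0]], turn=[0,0,0,0,0,0,0,0,0,0,0,0,0,0,0,0,0,0,0,0], force=50)

```text
time_s: 17.5
position: [471.6, 299.7, 330.1]
tcp_rot: [0.001, 0.994, 0.107, -0.0]
contact_force: [0.4, -0.1, -1.5]
gripper_width: 0.632
grasp_force: 50.0
```

```bash
python3 tilt.py 12.2 |cut -c1-330; python3 look.py l6 "(536,19,150)" 50; python3 - <<'E'
from plan import *
to((477,302,114))
for n in("top","side"):
  for r in arm.spot_point(n,"tablet1"): print(n,r["location"],r["confidence"],atz(n,r["location"],85))
E
```

```text
side lateral bands; row: fwd bin -> z pct 10,50,90 (count)
-20 20 [(-3, 0, 3, 280, 92), (12, 0, 3, 265, 90), (27, 0, 3, 253, 93), (42, 0, 3, 238, 78), (57, -1, 2, 6, 63), (72, -1, 2, 4, 58), (87, 0, 1, 3, 62), (102, 0, 2, 3, 61), (117, 0, 1, 3, 60), (132, 0, 2, 3, 58)]
-45 -27 [(-3, 2, 298, 349, 165), (12, 2, 280, 347, 168), (27, 2, 258, 281, 123), (42, 1, 246, 266, 122), (57, 0, 235, 254, 88), (72, 0, 2, 245, 36), (87, -1, 1, 3, 29), (102, -1, 1, 3, 28), (117, -1, 1, 3, 29), (132, -1, 2, 3, 31)]
27 45 [(-3, 2, 284, 308, 129), (12, 3, 273, 331, 140), (27, 2, 258, 280, 116), (42, 2, 244, 266, 115), (57, 1, 240, 255, 83), (72, 0, 2, 245, 34), (87, 0, 2, 4, 23), (102, -1, 1, 3, 24), (117, 0, 1, 3, 24), (132, 0, 2, 3, 24)]
top lateral bands; row: fwd bin -> z pct 10,50,90 (count)
-20 20 [(-3, -2, 264, 271, 114), (12, 0, 253, 261, 144), (27, -1, 239, 249, 147), (42, 0, 225, 234, 139), (57, -3, 0, 4, 55), (72, -3, 0, 3, 55), (87, -2, 1, 3, 56), (102, -3, 0, 3, 57), (117, -3, 0, 3, 56), (132, -3, 0, 3, 61)]
-45 -27 [(-3, 264, 270, 297, 33), (12, 1, 261, 291, 65), (27, 0, 247, 276, 79), (42,
[... 264 characters left out ...]
, (72, -3, 0, 2, 24), (87, -2, 1, 4, 26), (102, -2, 1, 4, 23), (117, -3, 0, 4, 26), (132, -3, 0, 4, 24)]
t 17.6 p [471.9 299.3 330.3] yaw(xaxis) 12.2 tilt 0.04 q [ 0.4  0.2  1.3 -0.   1.6  1.8] F [ 0.7  0.2 -1.9] w 0.633 g 50.0
top crop origin 272 156
side crop origin 284 139
dp total [ 0.022 -0.006  0.866]
top [315.7, 216.4] 0.59 [514.97251306  40.30877086  85.        ]
top [324.1, 218.3] 0.51 [509.96768437  13.6614036   85.        ]
top [318.7, 214.3] 0.45 [522.02437371  31.17266299  85.        ]
top [488.3, 239.2] 0.45 [ 464.3398182  -498.14588312   85.        ]
top [320.0, 220.9] 0.4 [501.22930456  26.17843712  85.        ]
top [329.9, 215.0] 0.39 [521.16824353  -4.15278485  85.        ]
```

View pics/crop_l6.png

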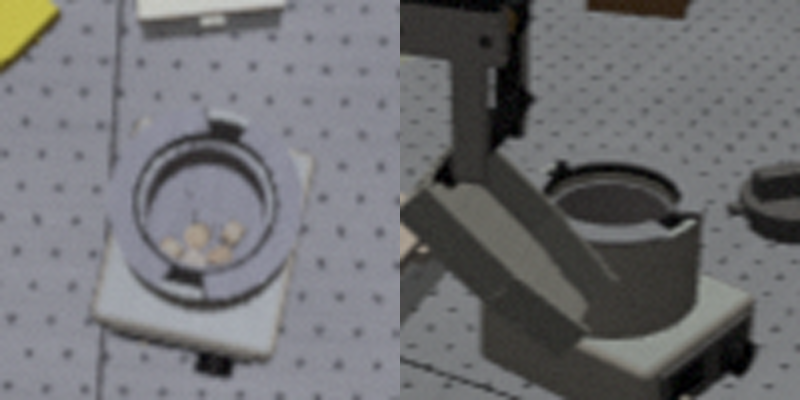

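Five tablets are visible in the bowl (crop (170,248), (197,236), (232,233), (195,258), (218,256)), and the tray hangs at about 43°. Lower and flatten.

Emit:
jog_arm(dp=[[0,0,0.05],[0,0,0.1],[0,0,0.15],[0,0,0.15],[0,0,0.15],[0,0,0.12],[0,0,0.08],[0,0,0.05],[0,0,0.03],[0,0,0]], turn=[0,0,0,0,0,0,0,0,0,0])

```text
time_s: 18.8
position: [471.6, 300.1, 110.3]
tcp_rot: [0.0, 0.994, 0.107, -0.0]
contact_force: [0.0, -0.4, -2.1]
gripper_width: 0.634
grasp_force: 50.0
```

Emit:
jog_arm(dp=[[0,0,0.005],[0.03,0,0.012],[0.035,0,0.016],[0.035,0,0.02],[0.03,0,0.02],[0.03,0,0.024],[0.03,0,0.026],[0.03,0,0.028],[0.025,0,0.03],[0.025,0,0.03],[0.02,0,0.03],[0.02,0,0.02],[0,0,0]], turn=[0,0,0,0,0,0,0,0,0,0,0,0,0], force=5)

```text
time_s: 20.1
position: [547.4, 316.5, 44.2]
tcp_rot: [0.0, 0.994, 0.107, -0.0]
contact_force: [-0.2, 0.8, -1.8]
gripper_width: 0.641
grasp_force: 5.0
```

```bash
python3 tilt.py 12.2 |cut -c1-330; python3 - <<'E'
from plan import *
show()
E
```

```text
side lateral bands; row: fwd bin -> z pct 10,50,90 (count)
-20 20 [(-3, 5, 7, 15, 27), (12, 6, 41, 63, 94), (27, 5, 7, 9, 39), (42, 5, 7, 8, 42), (57, 4, 7, 9, 42), (72, 5, 6, 8, 36), (87, 5, 7, 8, 32), (102, 5, 7, 8, 31), (117, 5, 7, 9, 32), (132, 0, 2, 6, 68)]
-45 -27 [(-3, 1, 28, 63, 72), (12, 4, 24, 60, 78), (27, 2, 18, 30, 57), (42, 3, 16, 31, 60), (57, 2, 15, 30, 61), (72, 0, 15, 31, 60), (87, 1, 14, 30, 67), (102, 2, 13, 31, 74), (117, 1, 12, 31, 82), (132, 0, 2, 16, 36)]
27 45 [(-3, 5, 7, 15, 14), (12, 6, 19, 56, 69), (27, 6, 12, 30, 59), (42, 5, 13, 32, 63), (57, 6, 16, 31, 58), (72, 5, 15, 31, 55), (87, 5, 18, 32, 55), (102, 7, 16, 30, 44), (117, 6, 19, 31, 47), (132, 1, 3, 21, 31)]
top lateral bands; row: fwd bin -> z pct 10,50,90 (count)
-20 20 [(-3, 3, 7, 58, 45), (12, 2, 6, 11, 52), (27, 2, 5, 9, 50), (42, 3, 6, 10, 55), (57, 2, 6, 9, 48), (72, 3, 6, 8, 48), (87, 3, 6, 9, 46), (102, 3, 6, 9, 44), (117, -2, 5, 9, 62), (132, -3, 0, 2, 54)]
-45 -27 [(117, 0, 4, 22, 17), (132, -4, -1, 2, 19)]
27 45 [(-3, 0, 8, 36, 24), (12, 1, 7, 33, 22), (27, -2, 6, 32, 25), (42, 0, 7, 31, 26), (57, 1, 7, 33, 24), (72, -2, 8, 33, 26), (87, -1, 6, 31, 25), (102, -2, 3, 31, 28), (117, -3, 1, 30, 33), (132, -3, 0, 5, 24)]
t 20.2 p [547.2 316.6  44.9] yaw(xaxis) 12.2 tilt 0.02 q [ 0.41  0.48  1.6  -0.    1.06  1.77] F [ 0.3 -1.  -1.3] w 0.638 g 5.0
```

Emit:
jog_arm(dp=[[0,0,0.008],[0,0,0]], turn=[0,0], force=3)

```text
time_s: 20.4
position: [547.4, 316.7, 43.5]
tcp_rot: [-0.0, 0.994, 0.107, 0.0]
contact_force: [1.2, 0.9, -1.6]
gripper_width: 0.638
grasp_force: 3.0
```

Emit:
jog_arm(dp=[[0,0,0],[0,0,0],[0,0,0],[0,0,0],[0,0,-0.02],[0,0,-0.05],[0,0,-0.1],[0,0,-0.15],[0,0,-0.15],[0,0,-0.15],[0,0,-0.15],[0,0,0]], turn=[0,0,0,0,0,0,0,0,0,0,0,0], jaw=1)

```text
time_s: 21.6
position: [550.3, 318.0, 243.4]
tcp_rot: [-0.002, 0.994, 0.107, 0.006]
contact_force: [-0.4, -0.3, 0.6]
gripper_width: 1.002
grasp_force: 0.0
```

```bash
python3 - <<'E'
from plan import *
show(); to((490,-265.5,232)); to((490,-265.5,232),45)
for n in("top","side"):
  im,D=arm.grab_frame(n); cv2.imwrite(f"pics/{n}7.png",im[:,:,::-1])
  P=cloud(n,D).reshape(-1,3); m=(D.ravel()>0)&(np.hypot(P[:,0]-545,P[:,1]-316)<35)&(P[:,2]>55)&(P[:,2]<95); Q=P[m]
  print(n,"plate",cv2.minAreaRect(Q[:,:2].astype(np.float32)),np.percentile(Q[:,2],[50,98]))
  m=(D.ravel()>0)&(np.hypot(P[:,0]-490,P[:,1]+265)<40)&(P[:,2]>54)&(P[:,2]<66); Q=P[m]
  print(n,"bar",cv2.minAreaRect(Q[:,:2].astype(np.float32)),len(Q))
E
```

```text
t 21.6 p [550.3 318.  243.4] yaw(xaxis) 12.3 tilt 0.77 q [ 0.41  0.34  1.31 -0.    1.47  1.77] F [-0.4 -0.3  0.6] w 1.002 g 0.0
dp total [-0.731  2.23   0.03 ]
dp total [-0.731  2.23   0.03 ] turn total -0.381 (q6 1.77)
top plate ((548.9470825195312, 317.441650390625), (15.575170516967773, 59.15778350830078), 13.217761039733887) [80.60520695 86.57407161]
top bar ((490.36773681640625, -265.46612548828125), (73.15576171875, 22.086753845214844), 45.737205505371094) 167
side plate ((543.3154296875, 317.49365234375), (15.43710708618164, 61.604774475097656), 13.703788757324219) [78.07707602 86.02348469]
side bar ((487.4072265625, -267.17681884765625), (71.037841796875, 28.339689254760742), 46.1711311340332) 87
```

Emit:
jog_arm(dp=[[-0.02,0.06,0],[-0.03,0.1,0],[-0.04,0.13,0],[-0.04,0.13,0],[-0.05,0.14,0],[-0.05,0.14,0],[-0.05,0.14,0],[-0.05,0.14,0],[-0.05,0.14,0],[-0.05,0.14,0],[-0.05,0.14,0],[-0.05,0.14,0],[-0.05,0.14,0],[-0.05,0.14,0],[-0.04,0.13,0],[-0.04,0.13,0],[-0.03,0.1,0],[-0.03,0.09,0],[0,0,0],[0,0,0]], turn=[0,0,0,0,0,0,0,0,0,0,0,0,0,0,0,0,0,0,-0.09,-0.09])

```text
time_s: 23.7
position: [477.2, -279.5, 233.5]
tcp_rot: [-0.002, 0.97, 0.241, -0.002]
contact_force: [-0.4, 1.0, 0.6]
gripper_width: 1.001
grasp_force: 0.0
```

Emit:
jog_arm(dp=[[0,0,0],[0,0,0],[0,0,0],[0,0,0]], turn=[-0.09,-0.09,-0.03,0])

```text
time_s: 24.1
position: [477.7, -278.6, 233.9]
tcp_rot: [-0.002, 0.921, 0.389, -0.001]
contact_force: [0.1, 0.9, -0.9]
gripper_width: 1.002
grasp_force: 0.0
```

```bash
python3 - <<'E'
from plan import *
show(); to((490,-265.5,38),45.8)
E
```

```text
t 24.1 p [ 477.7 -278.6  233.9] yaw(xaxis) 45.7 tilt 0.23 q [-0.65  0.23  1.5  -0.    1.42  0.12] F [ 0.1  0.9 -0.9] w 1.002 g 0.0
dp total [0.073 0.002 0.784] turn total -0.001 (q6 0.12)
```

Emit:
jog_arm(dp=[[0.04,0,0.05],[0.033,0,0.1],[0,0,0.12],[0,0,0.12],[0,0,0.12],[0,0,0.12],[0,0,0.08],[0,0,0.05],[0,0,0.03],[0,0,0]], turn=[0,0,0,0,0,0,0,0,0,0])

```text
time_s: 25.1
position: [491.8, -265.2, 37.3]
tcp_rot: [-0.001, 0.921, 0.389, -0.0]
contact_force: [-0.7, -0.8, -0.6]
gripper_width: 1.0
grasp_force: 0.0
```

Emit:
jog_arm(dp=[[0,0,0],[0,0,0],[0,0,0],[0,0,0],[0,0,0],[0,0,0],[0,0,0],[0,0,0],[0,0,0],[0,0,0],[0,0,0]], turn=[0,0,0,0,0,0,0,0,0,0,0], jaw=0, force=60)

```text
time_s: 26.2
position: [491.7, -265.3, 38.1]
tcp_rot: [-0.001, 0.921, 0.389, -0.0]
contact_force: [-2.3, 1.4, 0.5]
gripper_width: 0.23
grasp_force: 60.0
```

```bash
python3 - <<'E'
from plan import *
show(); s,p,R=st()
for n in("top","side"):
  im,D=arm.grab_frame(n)
  P=cloud(n,D).reshape(-1,3); m=(D.ravel()>0)&(np.hypot(P[:,0]-490,P[:,1]+265)<70)&(P[:,2]>20)&(P[:,2]<36); Q=P[m]
  print(n,cv2.minAreaRect(Q[:,:2].astype(np.float32)),len(Q))
  for r in arm.spot_point(n,"cover_grip")[:1]: print(r,atz(n,r["location"],48))
E
```

```text
t 26.2 p [ 491.7 -265.3   38.1] yaw(xaxis) 45.8 tilt 0.08 q [-0.62  0.4   1.78  0.    0.97  0.15] F [-2.3  1.4  0.5] w 0.23 g 60.0
top ((501.63653564453125, -267.36474609375), (111.4826431274414, 48.475311279296875), 66.09807586669922) 67
{'location': [409.6, 227.9], 'confidence': 0.65} [ 495.39919879 -261.95494329   48.        ]
side ((481.64788818359375, -260.0748596191406), (116.71257019042969, 82.63778686523438), 25.135334014892578) 149
{'location': [385.1, 183.1], 'confidence': 0.86} [ 478.89168282 -281.95433145   48.        ]
```

Emit:
jog_arm(dp=[[0,0,-0.02],[0,0,-0.06],[0,0,-0.1],[0,0,-0.12],[0,0,-0.12],[0,0,-0.12],[0,0,-0.12],[0,0,-0.1],[0,0,-0.04],[0,0,0]], turn=[0,0,0,0,0,0,0,0,0,0])

```text
time_s: 27.4
position: [493.1, -266.4, 239.5]
tcp_rot: [0.002, 0.921, 0.389, 0.001]
contact_force: [-0.4, -0.2, -2.8]
gripper_width: 0.233
grasp_force: 60.0
```

```bash
python3 - <<'E'
from plan import *
show()
for n,tags in (("top",("top0","top_l1","top_l6")),("side",("side0","side_l1"))):
  for t in tags:
    D=np.load(t+".npy"); P=cloud(n,D); m=(D>0)&(P[...,2]>153)&(P[...,2]<163)&(np.hypot(P[...,0]-536,P[...,1]-19)<90)
    Q=P[m][:,:2]; c=Q.mean(0)
    # fit: annulus 54..73 maximising inliers
    g=[(np.sum((lambda r:(r>54)&(r<73))(np.hypot(Q[:,0]-x,Q[:,1]-y))),x,y) for x in np.arange(526,546,.5) for y in np.arange(9,29,.5)]
    b=max(g)[0]; best=np.mean([(x,y) for k,x,y in g if k>=b-2],0)
    B=P[(D>0)&(abs(P[...,2]-68)<4)&(np.hypot(P[...,0]-530,P[...,1]-19)<140)][:,:2].astype(np.float32)
    r=cv2.minAreaRect(B)
    print(t,len(Q),b,"centroid",c.round(1),"enc",cv2.minEnclosingCircle(Q.astype(np.float32)),"best",best.round(1),"base",r)
E
```

```text
t 27.4 p [ 493.1 -266.4  239.5] yaw(xaxis) 45.8 tilt 0.21 q [-0.62  0.23  1.48 -0.    1.43  0.15] F [-0.4 -0.2 -2.8] w 0.233 g 60.0
top0 814 752 centroid [536.7  18.4] enc ((537.1663208007812, 18.400808334350586), 73.13926696777344) best [536.8  18.5] base ((526.0180053710938, 20.397972106933594), (148.94334411621094, 166.49220275878906), 79.3740463256836)
top_l1 824 762 centroid [536.4  18.9] enc ((536.7520141601562, 18.26775550842285), 73.08111572265625) best [536.5  18.5] base ((524.112060546875, 20.95386505126953), (148.43296813964844, 172.51084899902344), 79.74462890625)
top_l6 832 753 centroid [536.5  18.4] enc ((536.8099975585938, 18.346790313720703), 73.02420806884766) best [536.8  18.5] base ((524.3280029296875, 20.36388397216797), (147.75836181640625, 170.30709838867188), 79.32585906982422)
side0 531 461 centroid [528.5  19.4] enc ((531.19921875, 15.649360656738281), 77.07899475097656) best [530.7  17.7] base ((521.6160888671875, 19.081153869628906), (153.45924377441406, 172.30496215820312), 80.55087280273438)
side_l1 534 464 centroid [528.4  19.4] enc ((530.60107421875, 14.104098320007324), 76.49310302734375) best [530.8  17.5] base ((521.8121337890625, 20.76752471923828), (150.17137145996094, 171.9971160888672), 80.85514831542969)
```

Emit:
jog_arm(dp=[[0.03,-0.02,0],[0.06,-0.04,0],[0.08,-0.06,0],[0.1,-0.08,0],[0.1,-0.08,0],[0.1,-0.08,0],[0.1,-0.08,0],[0.1,-0.06,0],[0.1,-0.06,0],[0.08,-0.06,0],[0.06,-0.04,0],[0.02,-0.01,0],[0,0,0],[0,0,0],[0,0,0],[0,0,0],[0,0,0],[0,0,0],[0,0,0],[0,0,0]], turn=[0,0,0,0,0,0,0,0,0,0,0,0,-0.09,-0.09,-0.09,-0.09,-0.09,-0.09,-0.09,-0.09])

```text
time_s: 29.4
position: [533.6, 17.2, 236.8]
tcp_rot: [-0.001, 0.588, 0.809, -0.001]
contact_force: [0.5, 0.5, -2.5]
gripper_width: 0.229
grasp_force: 60.0
```

Emit:
jog_arm(dp=[[0,0,0],[0,0,0],[0,0,0],[0,0,0],[0,0,0],[0,0,0],[0,0,0],[0,0,0],[0,0,0],[0,0,0]], turn=[-0.09,-0.09,-0.09,-0.09,-0.09,-0.09,-0.09,-0.09,0,0])

```text
time_s: 30.4
position: [533.9, 17.4, 237.3]
tcp_rot: [-0.001, 0.093, 0.996, -0.0]
contact_force: [0.6, -1.3, -2.2]
gripper_width: 0.228
grasp_force: 60.0
```

```bash
python3 - <<'E'
from plan import *
show(); to((535,18.6,170),170)
E
```

```text
t 30.4 p [533.9  17.4 237.3] yaw(xaxis) 169.3 tilt 0.1 q [-0.1   0.2   1.53 -0.    1.41 -1.48] F [ 0.6 -1.3 -2.2] w 0.228 g 60.0
dp total [-0.004  0.005  0.269] turn total -0.008 (q6 -1.48)
```

Emit:
jog_arm(dp=[[-0.004,0.005,0.04],[0,0,0.06],[0,0,0.06],[0,0,0.04],[0,0,0.03],[0,0,0.01],[0,0,0.01],[0,0,0.005],[0,0,0.005],[0,0,0]], turn=[-0.008,0,0,0,0,0,0,0,0,0])

```text
time_s: 31.4
position: [534.8, 18.6, 174.8]
tcp_rot: [-0.0, 0.085, 0.996, -0.0]
contact_force: [-4.9, -1.2, 5.5]
gripper_width: 0.233
grasp_force: 60.0
```

```bash
python3 look.py l8 "(536,19,150)" 50
```

```text
t 31.4 p [534.8  18.6 174.8] yaw(xaxis) 170.2 tilt 0.04 q [-0.1  0.2  1.6 -0.   1.3 -1.5] F [-4.9 -1.2  5.5] w 0.233 g 60.0
top crop origin 272 156
side crop origin 284 139
```

View pics/crop_l8.png

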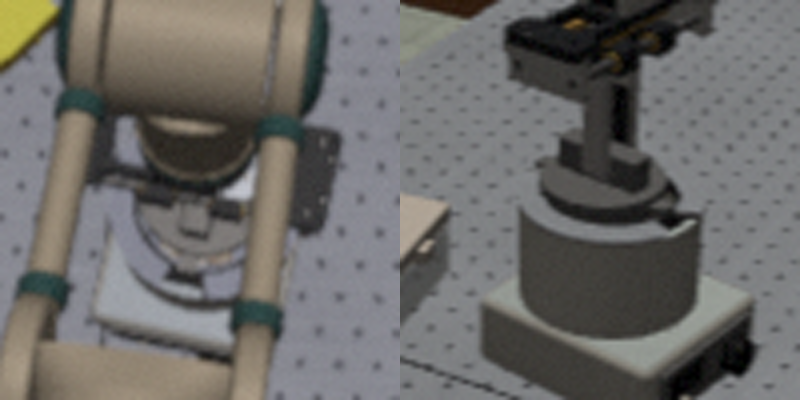

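```bash
cat > fit.py <<'E'
import sys; from plan import *
from scipy.optimize import least_squares
tag=sys.argv[1]; zt=float(sys.argv[2])
for n in("top","side"):
  D=np.load(f"{n}_{tag}.npy"); P=cloud(n,D); r0=np.hypot(P[...,0]-536,P[...,1]-18)
  m=(D>0)&(abs(P[...,2]-zt)<5)&(r0<66); Q=P[m]
  A=np.c_[Q[:,:2]-[536,18],np.ones(len(Q))]; c,*_=np.linalg.lstsq(A,Q[:,2],rcond=None)
  g=[(np.sum(np.hypot(Q[:,0]-x,Q[:,1]-y)<50),x,y) for x in np.arange(522,550,.5) for y in np.arange(4,32,.5)]
  b=max(g)[0]; best=np.mean([(x,y) for k,x,y in g if k>=b-1],0)
  print(n,len(Q),b,"disc",best.round(1),"plane slope x,y,z0",c.round(3))
  hull=Q[cv2.convexHull(Q[:,:2].astype(np.float32),returnPoints=False).ravel()]
  a=np.degrees(np.arctan2(hull[:,1]-18,hull[:,0]-536)).astype(int); print(list(zip(a.tolist(),np.hypot(hull[:,0]-536,hull[:,1]-18).astype(int).tolist())))
E
python3 fit.py l8 171
```

```text
top 185 185 disc [530.4  24.7] plane slope x,y,z0 [ 2.90000e-02 -6.00000e-03  1.71285e+02]
[(75, 51), (95, 49), (106, 47), (114, 46), (159, 51), (-172, 41), (-159, 40), (-146, 41), (-141, 40), (-135, 40), (-126, 38), (-118, 35), (-109, 32)]
side 272 261 disc [537.5  19.8] plane slope x,y,z0 [ 1.60000e-02 -2.20000e-02  1.72316e+02]
[(-2, 62), (40, 50), (58, 50), (65, 50), (88, 51), (113, 49), (133, 49), (164, 56), (167, 58), (171, 58), (178, 54), (-141, 46), (-124, 48), (-114, 46), (-13, 59)]
```

Both cameras agree that the cover sits about 7 mm too far in +x relative to the flange. I lift, shift and try again.

Emit:
jog_arm(dp=[[0,0,-0.02],[0,0,-0.02],[0.013,-0.003,0],[0.013,-0.003,0],[0,0,0],[0,0,0]], turn=[0,0,0,0,0,0])

```text
time_s: 32.1
position: [528.8, 18.4, 183.0]
tcp_rot: [-0.0, 0.085, 0.996, -0.0]
contact_force: [-0.9, -0.4, -2.3]
gripper_width: 0.227
grasp_force: 60.0
```

```bash
python3 look.py l9 "(536,19,150)" 50; python3 fit.py l9 178
```

```text
t 32.1 p [528.8  18.4 183. ] yaw(xaxis) 170.2 tilt 0.01 q [-0.1  0.2  1.6 -0.   1.3 -1.5] F [-0.9 -0.4 -2.3] w 0.227 g 60.0
top crop origin 272 156
side crop origin 284 139
top 190 190 disc [524.7  24.3] plane slope x,y,z0 [ 6.9000e-02 -3.0000e-03  1.8074e+02]
[(110, 23), (101, 49), (104, 49), (115, 49), (127, 48), (162, 57), (166, 59), (171, 58), (174, 57), (-154, 47), (-146, 46), (-136, 45), (-130, 41), (-121, 35)]
side 282 264 disc [528.3  22.2] plane slope x,y,z0 [ 8.00000e-03 -2.30000e-02  1.79934e+02]
[(-5, 57), (42, 45), (57, 46), (66, 47), (77, 47), (99, 51), (122, 55), (169, 63), (172, 64), (174, 63), (-145, 51), (-125, 51), (-117, 52), (-19, 56), (-17, 58)]
```

Emit:
jog_arm(dp=[[0.004,0,0.01],[0,0,0.01],[0,0,0.01],[0,0,0.008],[0,0,0.008],[0,0,0.006],[0,0,0]], turn=[0,0,0,0,0,0,0])

```text
time_s: 32.9
position: [527.8, 18.6, 169.9]
tcp_rot: [-0.0, 0.085, 0.996, -0.0]
contact_force: [-0.5, 0.1, -3.1]
gripper_width: 0.232
grasp_force: 60.0
```

```bash
python3 look.py l10 "(536,19,150)" 50; python3 fit.py l10 165
```

```text
t 32.9 p [527.8  18.6 169.9] yaw(xaxis) 170.2 tilt 0.03 q [-0.1  0.2  1.7 -0.   1.2 -1.5] F [-0.5  0.1 -3.1] w 0.232 g 60.0
top crop origin 272 156
side crop origin 284 139
top 213 203 disc [523.9  30.5] plane slope x,y,z0 [ 3.80000e-02 -2.70000e-02  1.66547e+02]
[(64, 56), (67, 61), (82, 62), (101, 62), (121, 63), (137, 65), (140, 65), (163, 61), (-171, 64), (-166, 65), (-156, 65), (-134, 43), (-131, 41), (-121, 36)]
side 358 281 disc [523.7  30.5] plane slope x,y,z0 [-6.00000e-03 -3.30000e-02  1.65862e+02]
[(4, 65), (25, 65), (33, 65), (57, 63), (72, 64), (76, 65), (101, 65), (122, 65), (124, 65), (144, 65), (153, 65), (156, 65), (172, 65), (-165, 65), (-131, 63), (-117, 65), (-25, 59)]
```

It's in free. Press down.

Emit:
jog_arm(dp=[[0,0,0.008],[0,0,0.008],[0,0,0.008],[0,0,0.008],[0,0,0.006],[0,0,0]], turn=[0,0,0,0,0,0])

```text
time_s: 33.6
position: [528.4, 18.5, 161.1]
tcp_rot: [0.001, 0.085, 0.996, -0.0]
contact_force: [-1.5, -0.6, 5.2]
gripper_width: 0.229
grasp_force: 60.0
```

Emit:
jog_arm(dp=[[0,0,0.008],[0,0,0.002],[0,0,0]], turn=[0,0,0])

```text
time_s: 33.9
position: [528.4, 18.5, 159.1]
tcp_rot: [0.001, 0.085, 0.996, -0.0]
contact_force: [-2.0, 0.4, 7.5]
gripper_width: 0.233
grasp_force: 60.0
```

```bash
cat > off.py <<'E'
from plan import *
show(); s,p,R=st(); tx=R[:2,0]; ty=R[:2,1]
for n in("top","side"):
  im,D=arm.grab_frame(n); cv2.imwrite(f"pics/{n}_off.png",im[:,:,::-1]); P=cloud(n,D); d=P[...,:2]-p[:2]; a=d@tx; b=d@ty; z=P[...,2]-p[2]; ok=(D>0)&(abs(a)<70)
  for nm,m in (("bartop",ok&(abs(z-23.3)<4)&(abs(b)<13)),("barside",ok&(z>4)&(z<19)&(abs(b)<18)),("finger",ok&(z>32)&(z<65)&(abs(b)<32)&(abs(a)<30)),("discplane",ok&(z>-6)&(z<0)&(abs(b)<56))):
    if m.sum()>5: print(n,nm,m.sum(),"a pct",np.percentile(a[m],[1,10,50,90,99]).round(1),"b",np.percentile(b[m],[2,98]).round(1))
E
python3 off.py
```

```text
t 33.9 p [528.4  18.5 159.1] yaw(xaxis) 170.2 tilt 0.08 q [-0.1   0.24  1.68 -0.    1.22 -1.5 ] F [-2.   0.4  7.5] w 0.233 g 60.0
top bartop 41 a pct [11.2 12.5 19.9 26.9 29. ] b [-6.9 11.5]
top barside 12 a pct [ 9.7 12.1 26.9 29.6 29.7] b [-8.3 13.5]
top discplane 253 a pct [ 6.2 16.3 32.4 54.4 62.5] b [-35.   54.3]
side bartop 72 a pct [-39.1 -34.6  12.   30.8  34.8] b [-11.5  10.9]
side barside 79 a pct [-37.5 -31.9  14.7  33.1  34.8] b [-10.1  15.4]
side finger 138 a pct [-7.8 -4.3  6.1 11.4 12.9] b [-24.  24.]
side discplane 294 a pct [-67.  -39.8  15.1  57.1  67.7] b [-50.5  54.3]
```

Depth shows the bar's centre about 5 mm off the TCP along the bar, so I turn about the mill axis with a small tool-y shift per row.

Emit:
jog_arm(dp=[[0,0.0015,0],[0,0.0025,0],[0,0.0025,0],[0,0.0025,0],[0,0,0]], turn=[0.05,0.08,0.08,0.08,0])

```text
time_s: 34.5
position: [529.7, 20.3, 159.1]
tcp_rot: [0.001, 0.299, 0.954, -0.0]
contact_force: [-1.8, -1.2, 7.0]
gripper_width: 0.231
grasp_force: 60.0
```

```bash
python3 - <<'E'
from plan import *
show(); s,p,R=st(); print("F tool",(R.T@np.array(s["contact_force"])).round(1),"M",np.round(s["wrist_torque"],2))
E
```

```text
t 34.5 p [529.7  20.3 159.1] yaw(xaxis) 145.2 tilt 0.15 q [-0.09  0.24  1.68 -0.    1.22 -1.06] F [-1.8 -1.2  7. ] w 0.231 g 60.0
F tool [ 0.8 -2.  -7. ] M [-0.07  0.07  0.24]
```

Emit:
jog_arm(dp=[[0,0.0025,0],[0,0.0025,0],[0,0.0025,0],[0,0.0025,0],[0,0.0025,0],[0,0.0025,0],[0,0.0025,0],[0,0,0]], turn=[0.08,0.08,0.08,0.08,0.08,0.08,0.08,0])

```text
time_s: 35.3
position: [533.0, 21.9, 159.1]
tcp_rot: [0.002, 0.662, 0.75, -0.0]
contact_force: [-1.1, -2.3, 6.3]
gripper_width: 0.232
grasp_force: 60.1
```

```bash
python3 - <<'E'
from plan import *
show(); s,p,R=st(); print("F tool",(R.T@np.array(s["contact_force"])).round(1),"M",np.round(s["wrist_torque"],2))
E
```

```text
t 35.3 p [533.   21.9 159.1] yaw(xaxis) 97.1 tilt 0.19 q [-0.09  0.24  1.67 -0.    1.23 -0.21] F [-1.1 -2.3  6.3] w 0.232 g 60.1
F tool [-2.2 -1.4 -6.3] M [-0.4   0.13  0.39]
```

Emit:
jog_arm(dp=[[0,0.002,0],[0,0.002,0],[0,0,0],[0,0,0]], turn=[0.06,0.06,0,0])

```text
time_s: 35.7
position: [533.7, 21.8, 159.1]
tcp_rot: [0.002, 0.726, 0.688, -0.0]
contact_force: [-0.9, -3.0, 6.2]
gripper_width: 0.228
grasp_force: 60.1
```

```bash
python3 look.py l11 "(536,19,150)" 50; python3 - <<'E'
from plan import *
s,p,R=st(); print("F tool",(R.T@np.array(s["contact_force"])).round(1),"M",np.round(s["wrist_torque"],2))
E
python3 off.py
```

```text
t 35.7 p [533.7  21.8 159.1] yaw(xaxis) 86.9 tilt 0.19 q [-0.1  0.2  1.7 -0.   1.2 -0. ] F [-0.9 -3.   6.2] w 0.228 g 60.1
top crop origin 272 156
side crop origin 284 139
F tool [-3.2 -0.1 -6.3] M [-0.49  0.21  0.4 ]
t 35.8 p [533.7  21.9 159.1] yaw(xaxis) 86.9 tilt 0.19 q [-0.09  0.24  1.67 -0.    1.23 -0.03] F [-0.3 -3.2  6.3] w 0.231 g 60.1
top discplane 170 a pct [-69.3 -66.7  51.5  63.3  68.2] b [-39.8  37.6]
side bartop 63 a pct [-39.8 -13.4  11.8  29.5  32. ] b [-12.4  11.4]
side barside 58 a pct [-41.7   6.9  26.5  31.5  33. ] b [-17.1  10.4]
side finger 118 a pct [-10.2  -6.    5.8   9.8  12.6] b [-26.2  19.3]
side discplane 324 a pct [-63.2 -39.2   9.7  57.4  66. ] b [-54.4  50.6]
```

View pics/crop_l11.png

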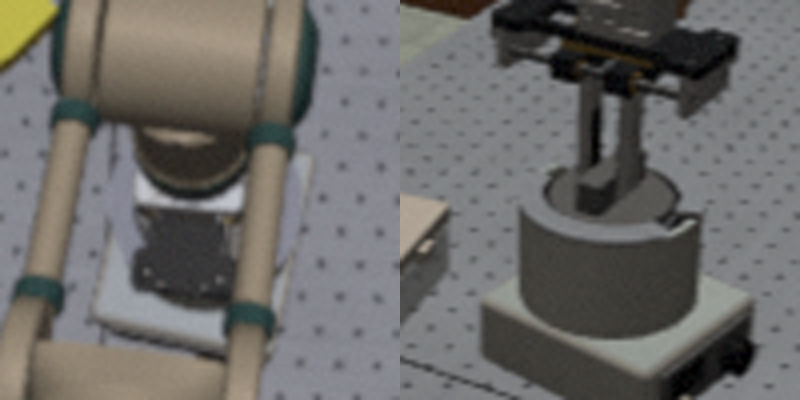

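Emit:
jog_arm(dp=[[-0.004,0,0],[0,0,0],[0,0,0]], turn=[0.015,0.015,0])

```text
time_s: 36.2
position: [533.6, 21.8, 159.1]
tcp_rot: [0.001, 0.74, 0.672, 0.0]
contact_force: [-0.1, 0.1, 7.8]
gripper_width: 0.228
grasp_force: 60.8
```

```bash
python3 - <<'E'
from plan import *
show(); s,p,R=st(); print("F tool",(R.T@np.array(s["contact_force"])).round(1),"M",np.round(s["wrist_torque"],2))
im,D=arm.grab_frame("top"); P=cloud("top",D)
for r in arm.spot_point("top","tray")+arm.spot_point("top","bottle")[:1]+arm.spot_point("top","beaker")[:1]: print(r["confidence"],atz("top",r["location"],0).round(0))
a=np.radians(12.7);f=np.array([-np.cos(a),-np.sin(a)]);c=np.array([548,317]);A=(P[...,:2]-c)@f;B=(P[...,:2]-c)@[-f[1],f[0]]
for k in range(15,115,25):
  m=(A>k)&(A<k+25)&(abs(B)<22); print(k,np.percentile(P[...,2][m],[10,50,90]).round(1))
E
```

```text
t 36.2 p [533.6  21.8 159.1] yaw(xaxis) 84.5 tilt 0.11 q [-0.09  0.24  1.67 -0.    1.23  0.01] F [-0.1  0.1  7.8] w 0.228 g 60.8
F tool [ 0.1 -0.1 -7.8] M [-0.1   0.28  1.  ]
0.96 [724. 215.   0.]
0.91 [492. 308.   0.]
0.76 [502. 507.   0.]
0.82 [ 483. -535.    0.]
15 [1.2 4.6 8.3]
40 [1.2 4.4 7.3]
65 [1.  4.2 7. ]
90 [1.  4.8 8.2]
```

The moment jumped to 1.0 N m, so the ring is at its hard stop. Lateral force is about 0 and the tray lies flat, so I hand in.

```bash
python3 -c "
from station import arm
print(arm.sign_off())"
```

```text
the job is handed in; nothing more can be done
None
```

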